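# Close and tuck the back of a picture frame

### The job

The picture frame lies face down on the hall console with its sprung back panel standing open. With your fingertips, gently push the panel down flat into the frame and, keeping it pressed down, push it along by its batten until its free edge is tucked fully home beneath the metal retaining lip, so that it stays shut when you let go. Do not pinch or lift anything, press only lightly, and leave the bust, the candle and the bell where they are.

Things in the scene. Friction and masses are not known exactly. Their poses are not given: they have to be found in the camera images.
- frame: Gilt picture frame lying face down, fixed: 220 mm along x, 180 mm along y, 24 mm high; origin at the centre of its underside, on the table, z up. Its x axis points from the hinge side to the lip side. Bars 28 mm wide round a recess of 164 x 124 mm, whose cardboard floor is 12 mm above the table.
- back_hinge (a joint): Panel angle (rad) above flat: 0 folded flat in the frame (hard stop), 1.57 upright, at most 1.65. Push it from its hinge side, towards the frame's +x and down. Spring 0.12 N m/rad, at rest near 1.3, friction 0.04 N m: let go untucked it rises to about 0.7; under 3 N at mid panel holds it flat. Tucked it rests at 0 to 0.04; lying wrongly on top of the lip, about 0.1.
- back_panel (a joint): How far (m) the panel is slid outward in its own plane, away from the hinge: 0 to 0.018 (hard stop); friction of about 2 N holds it anywhere. Flat, its free edge is 5 mm short of the lip at 0 and 13 mm beneath it at 0.018; the edge goes under only if less than 5 mm above flat. Slid out before it is folded, it lands on the lip.
- batten (a point): Middle of the foot of the batten's hinge-side face, on the panel's top (outer) face, 88 mm from the hinge axis plus the slide; moves with the panel. The batten is a wooden bar across the panel, 70 mm long along y, 8 mm wide, 8 mm proud, to push against with a fingertip.
- panel_edge (a point): Middle of the free edge of the panel, mid-thickness. The panel is a wooden board 4 mm thick and 116 mm wide along y; at slide 0 it spans 8 to 125 mm from the hinge axis. Folded flat, its top face is 19 mm above the table.
- lip_edge (a point): Middle of the lip's free edge, on its underside, fixed to the frame. The lip is a steel plate 60 mm wide along y and 3 mm thick, 24 to 27 mm above the table, on the frame's +x bar; it overhangs the recess by 22 mm, from frame x = 60 mm to 82 mm.
- hinge_line (a point): Middle of the panel's hinge axis, which runs along the frame's y, at frame x = -70 mm, 17 mm above the table; fixed to the frame.
- bust: Loose marble bust on a round foot, 76 mm across at the shoulders, 150 mm high, origin at the centre of its underside; to be left alone.
- candle: Loose round terracotta candle jar, 68 mm across, 94 mm high with its wick, origin at the centre of its underside; to be left alone.
- bell: Small loose brass table bell, 40 mm across its mouth and 62 mm high with its finial, origin at the centre of its underside; to be left alone.

How it is judged:
By the outcome, as a careful person would: the job done as asked, in the order asked, and still so for the second after the job is handed in, with the robot touching nothing.
It also fails if it takes over 38 s, if anything falls off the work surface, if the arm or the gripper's body presses on something with over 40 N, if the wrist force passes 120 N, or if a joint passes its speed limit or range.

### The arm

A 6-joint arm with a two-finger parallel gripper is mounted at the origin on the work surface. World frame = base frame: x ahead of the robot, y to its left, z up, the work surface at z = 0. Lengths are in m, angles in rad, forces in N, time in s.
With the tool pointing down it reaches from about 0.3 to 0.85 m from the base axis. Payload 5.4 kg.
Tool frame: the origin (TCP) lies midway between the tips of the shut fingers; the grasp point (between the pads) lies 19 mm behind it; z points along the fingers, y is the line along which they close (so a half turn about z gives the same grasp; the last joint's range is limited). The gripper opens to 85 mm and grips with 20 to 120 N. Pads are 22 mm wide; open, the fingers measure 114 mm over their backs; the gripper's body (76 mm by 85 mm) begins 54 mm behind the grasp point. The pads swing forward as they close: fully open they stand 13 mm farther back than shut.
Start: joints at [-1.556, 0.158, 1.597, -0, 1.386, -0.21], TCP at [0.128, -0.561, 0.231] pointing down, gripper open.
Joint ranges: [-2.91, 2.91], [-0.94, 2.29], [0.18, 2.7], [-1.29, 4.43], [0.17, 2.64], [-3, 3]. Speed limits (rad/s): [2.57, 2.57, 3.14, 3.14, 3.14, 3.14].

### API

Orientations are given as a unit quaternion [w, x, y, z].
In Python, from workcell import ctrl gives the robot as it stands.
- The arm moves only by the tool carry_out, never from a script. Its argument "plan" is a list of rows, each a list of 2 entries, a list of its own where there are three numbers: the shift along the world's x, y, z in cm, then the turn, a rotation vector about the world's x, y, z in rad. In form: [[[tx, ty, tz], [rx, ry, rz]], ...]. A call has 1 to 20 rows; each row shifts and turns the commanded pose from where the row before left it; what a row does not reach is not made up. A row lasts 1/8 s, in which the tool goes at most 62.5 mm and 10.7 degrees, less where a joint would pass 70% of its speed; a pose out of reach is approached as far as the arm can. A call with a gripper value outside its range is refused whole. "jaw" is the closure, from -1 (fully open) to 1 (shut), set as the call begins (left out, the last holds). The fingers move at their own pace and stop on an object; the grip force is fixed at half the most. Time passes only in rows, so rows that do not move let the fingers close. It gives the time, the measured TCP pose, the force, the opening and the grip force at its end, in the units of the state.
- ctrl.sense(): the state, without advancing time (a new reading comes with each control period).
- ctrl.snapshot(name): name is "side" or "top"; returns the picture (384x512x3 uint8, red, green, blue); there is no depth.
- ctrl.camera_model(name): a dict with "camera_matrix" (3x3 intrinsics, pixels), "k1" (the pictures are not rectified: a ray, as slopes to the right and down, at radius r is drawn at 1 + k1 r^2 times it, then the intrinsics apply), "origin" and "rotation" of the camera in the world. Camera axes: x right, y up, looking along -z (the intrinsics and any distortion apply to the point x, -y, -z); pixel columns grow to the right and rows downward; lengths in m; the calibration is good to about 2 mm. A picture is of the moment at which its call begins. camera_model takes no time and is no camera call.
- ctrl.hand_in(): hands the job in; it is judged then, once.
Trained networks look in the newest picture that a camera, given by its name, has taken for a name from the list of things; names that differ only in an ending like _2 or _b are one class to them, and where a whole thing is asked for, a point or a joint stands for the part that bears it (a point fixed in the world has none). Each returns a list of dicts, best first, with "p" (0 to 1); they miss things now and then, are a little off and sometimes report something else, mostly with a low value. They report only what shows in the picture. A call takes as long as a camera call.
- ctrl.spot_in(camera, label): "position" ([column, row] in pixels, amid what is visible of it).
The state is a dict: "t": time; "joints": joint angles; "joint_velocities": joint speeds; "tau": joint torques, N m; "position": TCP position; "orientation": TCP orientation; "contact_force": force on the tool from outside, world axes, zero at the start; "torque": the same for the moment, N m; "width": finger opening in m; "gripper_force": force on a finger pad.
Only numpy, scipy, OpenCV 4.12 (cv2) and the standard library are available. Lean on these libraries where they do the work, as an engineer would, in place of code of your own. Each camera call takes 0.05 s, during which the arm holds its last target. There are 200 camera calls.

## Working session

There is one attempt and no reset: what is moved stays moved. The work goes in short steps, Python scripts to look and compute and a tool call to move; the robot and the scene stay as the last step left them, time stands still between calls to the robot, and variables do not carry over. Pictures are saved under pics/ and viewed, at most 10 in all, crops included, and the job is handed in when it is done.

Besides the shell and the picture viewer there is one more tool, called as a command line: name --argument value ..., lists and objects as JSON in quotes. carry_out: Moves the arm, as the interface text tells. Its arguments: {"type":"object","properties":{"plan":{"type":"array","items":{"type":"array"}},"jaw":{"type":"number"}},"required":["plan"]}

```bash
mkdir -p pics; cat > h.py <<'E'
import numpy as np, cv2
from workcell import ctrl
def ray(cam,uv):
    m=ctrl.camera_model(cam);K=np.array(m["camera_matrix"])
    p=cv2.undistortPoints(np.array([[uv]],float),K,np.array([m["k1"],0,0,0,0.]))[0,0]
    R=np.array(m["rotation"]);d=R@np.array([p[0],-p[1],-1]);return np.array(m["origin"]),d/np.linalg.norm(d)
def atz(cam,uv,z):
    o,d=ray(cam,uv);return o+d*(z-o[2])/d[2]
def proj(cam,P):
    m=ctrl.camera_model(cam);K=np.array(m["camera_matrix"]);R=np.array(m["rotation"])
    c=R.T@(np.array(P)-np.array(m["origin"]));x,y=c[0]/-c[2],-c[1]/-c[2];f=1+m["k1"]*(x*x+y*y)
    return (K@[x*f,y*f,1])[:2]
def tri(uv1,uv2,c1="side",c2="top"):
    o1,d1=ray(c1,uv1);o2,d2=ray(c2,uv2)
    s=np.linalg.lstsq(np.c_[d1,-d2],o2-o1,rcond=None)[0]
    a,b=o1+s[0]*d1,o2+s[1]*d2;return (a+b)/2,np.linalg.norm(a-b)
def snap(cam,n):
    im=ctrl.snapshot(cam);cv2.imwrite(f"pics/{n}.png",cv2.resize(im[:,:,::-1],(800,600),interpolation=cv2.INTER_CUBIC));return im
E
python3 - <<'E'
from h import *
np.set_printoptions(precision=3,suppress=True)
S={}
for c in("side","top"):
    snap(c,c+"0");print(c,ctrl.camera_model(c))
    for l in["frame","batten","panel_edge","lip_edge","hinge_line","bust","candle","bell"]:
        r=ctrl.spot_in(c,l);S[c,l]=r;print(c,l,[(np.round(x["position"],1).tolist(),round(x["p"],2)) for x in r[:2]])
for l in["batten","panel_edge","lip_edge","hinge_line","bust","candle","bell"]:
    if S["side",l] and S["top",l]: print(l,*tri(S["side",l][0]["position"],S["top",l][0]["position"]))
print(ctrl.sense())
E
```

```text
side {'camera_matrix': array([[348.297,   0.   , 250.141],
       [  0.   , 348.297, 192.64 ],
       [  0.   ,   0.   ,   1.   ]]), 'k1': 0.037257684328571954, 'origin': array([0.249, 0.466, 0.522]), 'rotation': array([-0.266, -0.119,  0.387,  0.875])}
side frame [([245.9, 192.0], 0.69)]
side batten [([265.1, 160.0], 0.81)]
side panel_edge [([264.1, 165.3], 0.88)]
side lip_edge [([244.8, 192.1], 0.64), ([265.0, 166.5], 0.52)]
side hinge_line [([239.1, 189.9], 0.71)]
side bust [([241.2, 258.5], 0.59)]
side candle [([254.0, 127.6], 0.92)]
side bell [([199.3, 236.2], 0.7)]
top {'camera_matrix': array([[497.663,   0.   , 257.571],
       [  0.   , 497.663, 186.566],
       [  0.   ,   0.   ,   1.   ]]), 'k1': 0.0352642689143467, 'origin': array([0.311, 0.02 , 1.105]), 'rotation': array([ 0.712,  0.079, -0.079, -0.693])}
top frame [([265.7, 177.4], 0.57)]
top batten [([275.9, 186.3], 0.98)]
top panel_edge [([277.2, 190.0], 0.55)]
top lip_edge [([260.5, 178.5], 0.96)]
top hinge_line [([262.6, 177.4], 0.57)]
top bust [([179.2, 223.8], 0.68)]
top candle [([350.0, 136.7], 0.65)]
top bell [([193.9, 180.9], 0.6)]Traceback (most recent call last):
  File "<stdin>", line 9, in <module>
  File "h.py", line 14, in tri
    o1,d1=ray(c1,uv1);o2,d2=ray(c2,uv2)
          ~~~^^^^^^^^
  File "h.py", line 6, in ray
    R=np.array(m["rotation"]);d=R@np.array([p[0],-p[1],-1]);return np.array(m["origin"]),d/np.linalg.norm(d)
                                ~^~~~~~~~~~~~~~~~~~~~~~~~~~
ValueError: matmul: Input operand 1 has a mismatch in its core dimension 0, with gufunc signature (n?,k),(k,m?)->(n?,m?) (size 3 is different from 4)
```

View pics/top0.png

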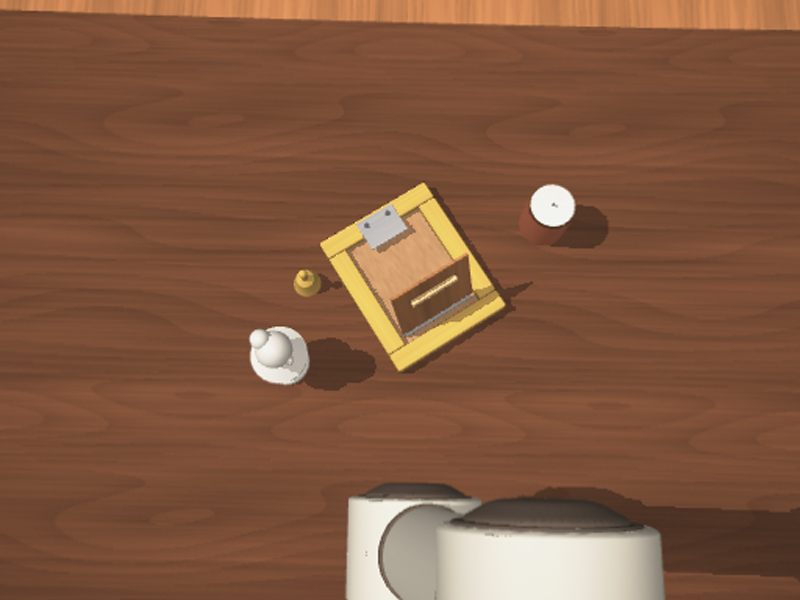

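View pics/side0.png

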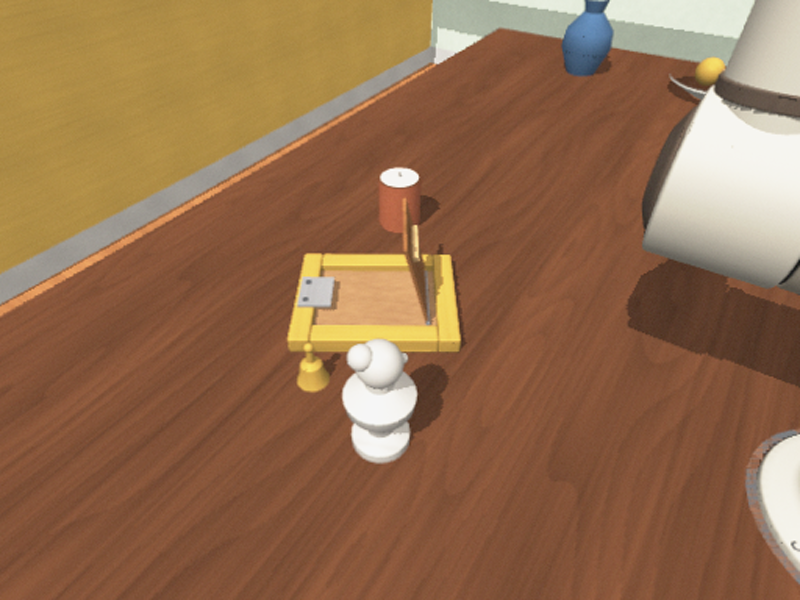

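Top view (800×600): frame corners at about (425,183), (321,243), (399,371) and (506,303), lip at (383,228), panel standing near the hinge side at (435,290). Side view: the panel is nearly upright, and the bust (380,400) and bell (312,370) are clear of the frame on its +y side. The rotation is a quaternion, so I'll fix that and fit the frame pose.

```bash
sed -i 's/np.array(m\["rotation"\])/Rot.from_quat(np.roll(m["rotation"],-1)).as_matrix()/; 1a from scipy.spatial.transform import Rotation as Rot' h.py
sed -i 's/^def ray/np.set_printoptions(precision=4,suppress=True)\ndef ray/' h.py
python3 - <<'E'
from h import *
from scipy.optimize import least_squares
s=.64
# frame corners (top face): (+x,-y),(+x,+y),(-x,+y),(-x,-y)
obj=np.array([[.11,-.09,.024],[.11,.09,.024],[-.11,.09,.024],[-.11,-.09,.024]])
px={"top":np.array([[425,183],[321,243],[399,371],[506,303]])*s}
sx={"side":np.array([[304,254],[289,344],[460,344],[452,254]])*s}
def W(q,P): return np.c_[np.array(P)[:,:2]@np.array([[np.cos(q[2]),np.sin(q[2])],[-np.sin(q[2]),np.cos(q[2])]])+q[:2],np.array(P)[:,2]]
def fit(d,q0): return least_squares(lambda q:np.concatenate([(np.array([proj(c,P) for P in W(q,obj)])-u).ravel() for c,u in d.items()]),q0)
r=fit(px,[.35,0,.5]);print("top",r.x,r.fun)
r2=fit(sx,r.x);print("side",r2.x,r2.fun)
r3=fit({**px,**sx},r.x);print("both",r3.x,r3.fun)
S={"batten":((265.1,160),(275.9,186.3)),"panel_edge":((264.1,165.3),(277.2,190)),"bust":((241.2,258.5),(179.2,223.8)),"candle":((254,127.6),(350,136.7)),"bell":((199.3,236.2),(193.9,180.9))}
for l,(a,b) in S.items(): print(l,*tri(a,b))
q=r3.x
F=lambda p:((p[:2]-q[:2])@np.array([[np.cos(q[2]),-np.sin(q[2])],[np.sin(q[2]),np.cos(q[2])]]),p[2])
for l,(a,b) in S.items(): print(l,F(tri(a,b)[0]))
# hypothesised panel corners for several angles
for th in(1.2,1.3,1.4,1.5): 
    P=[[-.07+.125*np.cos(th),y,.017+.125*np.sin(th)] for y in(-.058,.058)]
    print(th,[(np.round(proj(c,p)/s)) for c in("top","side") for p in W(q,P)])
st=ctrl.sense();print({k:st[k] for k in("t","position","orientation","width","contact_force")})
E
```

```text
top [0.5845 0.0086 0.5816] [-0.1847 -1.4956 -1.0565 -0.2881  0.3777  0.3813  0.8324  1.2242]
side [0.5788 0.0134 0.5862] [ 0.3031  0.6809 -1.3771 -0.8477  1.4982 -0.6006 -0.4486  0.8357]
both [0.5822 0.0101 0.5839] [-0.9879 -0.5824 -1.8139  0.8049 -0.1879  1.4407  0.2086  2.0906  0.2195
 -0.6031 -1.6246 -2.68    0.6705 -2.2494 -0.934  -0.3182]
batten [ 0.5404 -0.0165  0.0993] 0.003477593128918083
panel_edge [ 0.5395 -0.0186  0.0837] 0.0037531811649896044
bust [0.4614 0.1848 0.057 ] 0.00718677282961142
candle [ 0.6733 -0.1814  0.0435] 0.0005688100633841491
bell [0.5673 0.1649 0.0232] 0.0005481664722622751
batten (array([-0.0495,  0.0009]), np.float64(0.09934563351454057))
panel_edge (array([-0.0514, -0.0003]), np.float64(0.08369212152795705))
bust (array([-0.0045,  0.2124]), np.float64(0.05703332079098347))
candle (array([-0.0296, -0.21  ]), np.float64(0.04349697147548412))
bell (array([0.0729, 0.1374]), np.float64(0.02321880066768489))
1.2 [array([461., 247.]), array([385., 293.]), array([394., 202.]), array([393., 256.])]
1.3 [array([466., 254.]), array([389., 300.]), array([403., 199.]), array([404., 253.])]
1.4 [array([471., 261.]), array([395., 308.]), array([412., 198.]), array([414., 251.])]
1.5 [array([477., 269.]), array([400., 316.]), array([422., 197.]), array([425., 250.])]
{'t': 0.9, 'position': array([ 0.1281, -0.5605,  0.2313]), 'orientation': array([0.    , 0.9937, 0.1122, 0.    ]), 'width': 0.08535269278633119, 'contact_force': array([-0.1671, -0.3367,  0.4373])}
```

```bash
cat >> h.py <<'E'
Q=(.583,.010,.584)
c,s_=np.cos(Q[2]),np.sin(Q[2])
def w(x,z): return np.array([Q[0]+c*x,Q[1]+s_*x,z])
def tcp(th,r,off=0.):
    a=.4*max(th,0);T=np.array([-.07+r*np.cos(th)-(.002+off)*np.sin(th),.017+r*np.sin(th)+(.002+off)*np.cos(th)])
    T=T-.011*np.array([np.cos(a),np.sin(a)]);return w(*T),a
def fr(p): d=np.array(p)-[Q[0],Q[1],0];return np.array([c*d[0]+s_*d[1],-s_*d[0]+c*d[1],d[2]])*1000
def rep():
    s=ctrl.sense();f=np.array(s["contact_force"]);print("t",s["t"],"frame mm",fr(s["position"]),"F frame",c*f[0]+s_*f[1],-s_*f[0]+c*f[1],f[2])
    R=Rot.from_quat(np.roll(s["orientation"],-1)).as_matrix();print("tool axes in frame x:",Rot.from_euler('z',-Q[2]).as_matrix()@R[:,0],"z",Rot.from_euler('z',-Q[2]).as_matrix()@R[:,2])
E
python3 - <<'E'
from h import *
p0=np.array(ctrl.sense()["position"]);p,a=tcp(1.3,.074,.03)
print("pre",p,a,"shift cm",(p-p0)*100)
R0=Rot.from_quat(np.roll(ctrl.sense()["orientation"],-1))
Rd=Rot.from_rotvec(a*np.array([s_,-c,0]))*Rot.from_matrix(np.array([[c,s_,0],[s_,-c,0],[0,0,-1]]).T)
print("turn",(Rd*R0.inv()).as_rotvec())
pp=p
for th,r in[(1.3,.074),(1.1,.0735),(.9,.073),(.7,.0725),(.5,.072),(.3,.071),(.15,.0705),(0,.07)]:
    q,b=tcp(th,r);print(th,"d cm",(q-pp)*100,"da",(b-a)*np.array([s_,-c,0]));pp=q;a=b
E
```

```text
pre [ 0.5074 -0.0399  0.0914] 0.52 shift cm [ 37.928   52.0582 -13.9912]
turn [ 0.2057 -0.4806  0.3511]
1.3 d cm [ 2.4116  1.5938 -0.8025] da [ 0. -0.  0.]
1.1 d cm [ 1.1081  0.7324 -0.4647] da [-0.0441  0.0667 -0.    ]
0.9 d cm [ 0.9937  0.6568 -0.7175] da [-0.0441  0.0667 -0.    ]
0.7 d cm [ 0.8405  0.5555 -0.9356] da [-0.0441  0.0667 -0.    ]
0.5 d cm [ 0.6553  0.4331 -1.1107] da [-0.0441  0.0667 -0.    ]
0.3 d cm [ 0.4063  0.2685 -1.2513] da [-0.0441  0.0667 -0.    ]
0.15 d cm [ 0.1762  0.1165 -0.9722] da [-0.0331  0.0501 -0.    ]
0 d cm [ 0.0476  0.0315 -0.9853] da [-0.0331  0.0501 -0.    ]
```

carry_out --jaw 1 --plan '[[[2.37,3.25,-0.875],[0.0129,-0.03,0.0219]],[[2.37,3.25,-0.875],[0.0129,-0.03,0.0219]],[[2.37,3.25,-0.875],[0.0129,-0.03,0.0219]],[[2.37,3.25,-0.875],[0.0129,-0.03,0.0219]],[[2.37,3.25,-0.875],[0.0129,-0.03,0.0219]],[[2.37,3.25,-0.875],[0.0129,-0.03,0.0219]],[[2.37,3.25,-0.875],[0.0129,-0.03,0.0219]],[[2.37,3.25,-0.875],[0.0129,-0.03,0.0219]],[[2.37,3.25,-0.875],[0.0129,-0.03,0.0219]],[[2.37,3.25,-0.875],[0.0129,-0.03,0.0219]],[[2.37,3.25,-0.875],[0.0129,-0.03,0.0219]],[[2.37,3.25,-0.875],[0.0129,-0.03,0.0219]],[[2.37,3.25,-0.875],[0.0129,-0.03,0.0219]],[[2.37,3.25,-0.875],[0.0129,-0.03,0.0219]],[[2.37,3.25,-0.875],[0.0129,-0.03,0.0219]],[[2.37,3.25,-0.875],[0.0129,-0.03,0.0219]],[[0,0,0],[0,0,0]],[[0,0,0],[0,0,0]]]'

```text
t: 3.15
position: [0.5074, -0.041, 0.0916]
orientation: [-0.074, 0.926, 0.278, 0.246]
contact_force: [0.3, 0.0, -0.7]
width: 0.0001
gripper_force: 0.0
```

```bash
python3 - <<'E'
from h import *
rep();snap("side","side1")
E
```

```text
t 3.15 frame mm [-91.1631  -0.8651  91.5727] F frame 0.23103782522059227 -0.1324772535589199 -0.6850711119559274
tool axes in frame x: [ 0.8681 -0.0004  0.4964] z [ 0.4964  0.     -0.8681]
```

View pics/side1.png

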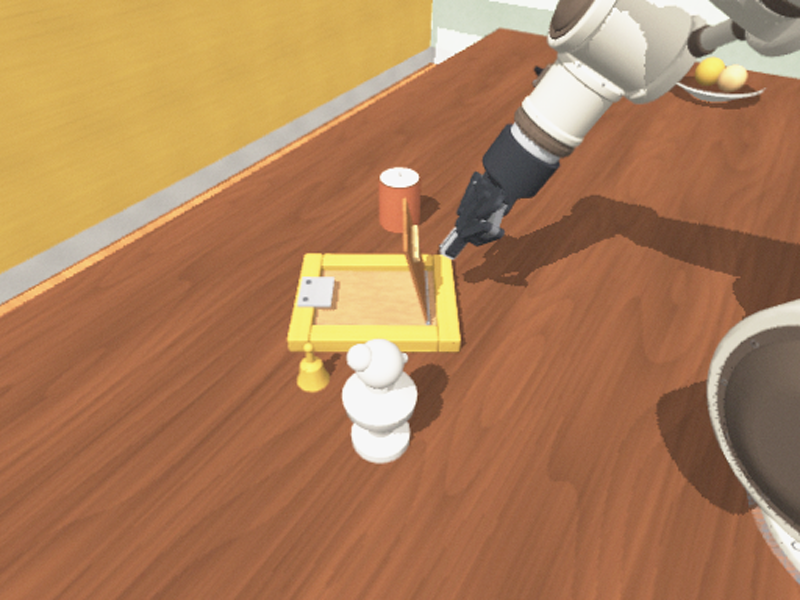

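The fingertip at (447,250) is about 30 mm short of the panel's outer face, and nothing has been disturbed. Next: approach and fold to about 0.3 rad.

carry_out --plan '[[[0.8,0.55,-0.27],[0,0,0]],[[0.8,0.55,-0.27],[0,0,0]],[[0.8,0.55,-0.27],[0,0,0]],[[0.37,0.24,-0.155],[-0.0147,0.0222,0]],[[0.37,0.24,-0.155],[-0.0147,0.0222,0]],[[0.37,0.24,-0.155],[-0.0147,0.0222,0]],[[0.33,0.22,-0.24],[-0.0147,0.0222,0]],[[0.33,0.22,-0.24],[-0.0147,0.0222,0]],[[0.33,0.22,-0.24],[-0.0147,0.0222,0]],[[0.28,0.185,-0.31],[-0.0147,0.0222,0]],[[0.28,0.185,-0.31],[-0.0147,0.0222,0]],[[0.28,0.185,-0.31],[-0.0147,0.0222,0]],[[0.22,0.145,-0.37],[-0.0147,0.0222,0]],[[0.22,0.145,-0.37],[-0.0147,0.0222,0]],[[0.22,0.145,-0.37],[-0.0147,0.0222,0]],[[0.135,0.09,-0.42],[-0.0147,0.0222,0]],[[0.135,0.09,-0.42],[-0.0147,0.0222,0]],[[0.135,0.09,-0.42],[-0.0147,0.0222,0]],[[0,0,0],[0,0,0]]]'

```text
t: 5.58
position: [0.5715, 0.0026, 0.0379]
orientation: [-0.017, 0.956, 0.287, 0.057]
contact_force: [0.5, 0.3, 2.1]
width: -0.0
gripper_force: 0.3
```

```bash
python3 - <<'E'
from h import *
rep();snap("side","side2");snap("top","top2")
print(tcp(.3,.071)[0],fr(tcp(.3,.071)[0]))
E
```

```text
t 5.575 frame mm [-13.7154   0.1777  37.8964] F frame 0.5790140456076073 0.017593906324607334 2.1022868081490693
tool axes in frame x: [ 0.9929 -0.      0.1191] z [ 0.1191  0.0006 -0.9929]
[0.5716 0.0025 0.0386] [-13.683    0.      38.5758]
```

View pics/side2.png

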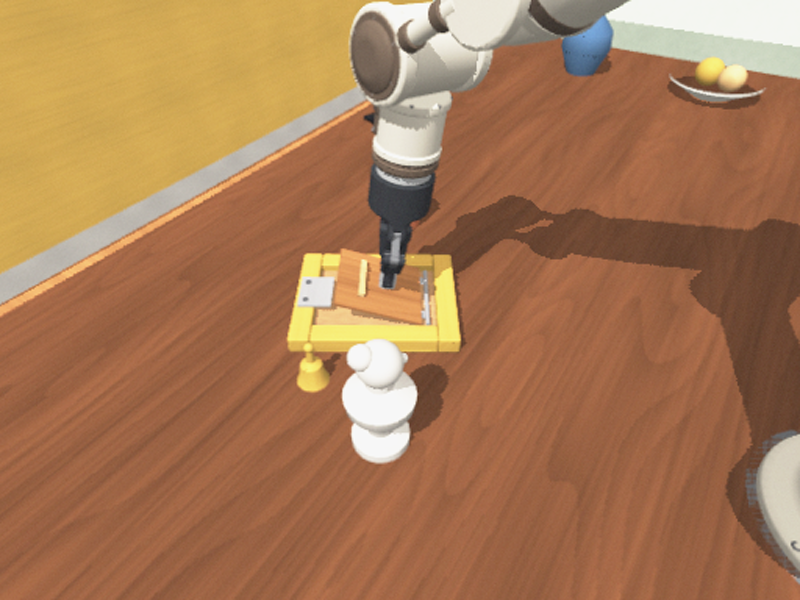

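The panel is about 0.3 rad up, with the tip (388,280) between hinge and batten (363,278) and the force around 2 N. Continuing down to flat.

carry_out --plan '[[[0.06,0.04,-0.3],[-0.011,0.0167,0]],[[0.06,0.04,-0.3],[-0.011,0.0167,0]],[[0.06,0.04,-0.3],[-0.011,0.0167,0]],[[0.01,0.01,-0.25],[-0.011,0.0167,0]],[[0.01,0.01,-0.25],[-0.011,0.0167,0]],[[0.01,0.01,-0.25],[-0.011,0.0167,0]],[[0,0,-0.2],[0,0,0]],[[0,0,-0.05],[0,0,0]],[[0,0,0],[0,0,0]]]'

```text
t: 6.8
position: [0.5734, 0.0037, 0.0193]
orientation: [-0.0, 0.958, 0.287, 0.0]
contact_force: [1.2, 1.7, 2.2]
width: 0.0002
gripper_force: 0.9
```

```bash
python3 - <<'E'
from h import *
rep()
E
```

```text
t 6.8 frame mm [-11.4315   0.0533  19.334 ] F frame 1.9005542034523544 0.7316739558985041 2.175933673714622
tool axes in frame x: [ 1.     -0.0008  0.0004] z [ 0.0004  0.0004 -1.    ]
```

carry_out --plan '[[[0,0,-0.05],[0,0,0]],[[0,0,-0.05],[0,0,0]],[[0,0,0],[0,0,0]]]'

```text
t: 7.18
position: [0.5735, 0.0037, 0.0187]
orientation: [-0.0, 0.958, 0.288, 0.0]
contact_force: [-1.2, 0.3, 5.3]
width: 0.0002
gripper_force: 2.4
```

Flat and pressed at about 5 N. Next: slide along the panel toward the batten.

carry_out --plan '[[[0.125,0.083,0],[0,0,0]],[[0.125,0.083,0],[0,0,0]],[[0.125,0.083,0],[0,0,0]],[[0.125,0.083,0],[0,0,0]],[[0.125,0.083,0],[0,0,0]],[[0.125,0.083,0],[0,0,0]],[[0.125,0.083,0],[0,0,0]],[[0.125,0.083,0],[0,0,0]],[[0.125,0.083,0],[0,0,0]],[[0.125,0.083,0],[0,0,0]]]'

```text
t: 8.43
position: [0.5856, 0.0117, 0.0185]
orientation: [-0.0, 0.958, 0.288, -0.001]
contact_force: [-2.3, -0.6, 5.4]
width: 0.0001
gripper_force: 2.8
```

```bash
python3 - <<'E'
from h import *
rep();im=snap("side","side3");cv2.imwrite("pics/side3c.png",cv2.resize(im[140:250,170:310,::-1],(700,550),interpolation=cv2.INTER_CUBIC))
E
```

```text
t 8.425 frame mm [ 3.0745 -0.0111 18.5139] F frame -2.2673501846390214 0.8004214718198533 5.381198737952159
tool axes in frame x: [ 1.     -0.0005 -0.0011] z [-0.0011  0.0006 -1.    ]
```

View pics/side3c.png

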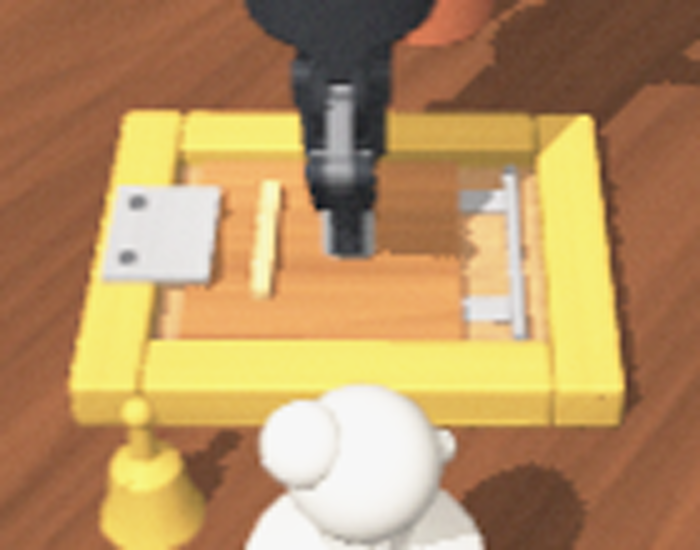

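The panel lies flat and has slid with the fingertip. Its free edge at crop x≈180 runs past the lip's edge at x≈215, so it is under the lip, and the batten (267,240) is still ahead of the tip (350,235). I'll carry on to the batten and push it home.

carry_out --plan '[[[0.125,0.083,0],[0,0,0]],[[0.125,0.083,0],[0,0,0]],[[0.125,0.083,0],[0,0,0]],[[0.125,0.083,0],[0,0,0]],[[0.125,0.083,0],[0,0,0]],[[0.125,0.083,0],[0,0,0]],[[0.125,0.083,0],[0,0,0]],[[0.125,0.083,0],[0,0,0]],[[0.125,0.083,0],[0,0,0]],[[0.125,0.083,0],[0,0,0]],[[0.125,0.083,0],[0,0,0]],[[0.125,0.083,0],[0,0,0]],[[0.125,0.083,0],[0,0,0]]]'

```text
t: 10.1
position: [0.601, 0.022, 0.0181]
orientation: [-0.0, 0.958, 0.288, -0.002]
contact_force: [-3.1, -2.8, 4.8]
width: -0.0
gripper_force: 2.8
```

```bash
python3 - <<'E'
from h import *
rep()
E
```

```text
t 10.1 frame mm [21.6291  0.0794 18.1159] F frame -4.117879429151028 -0.6379468623731503 4.77981208288842
tool axes in frame x: [ 1.     -0.0004 -0.0032] z [-0.0032  0.001  -1.    ]
```

carry_out --plan '[[[0.083,0.055,0],[0,0,0]],[[0.083,0.055,0],[0,0,0]],[[0.083,0.055,0],[0,0,0]],[[0,0,0],[0,0,0]]]'

```text
t: 10.6
position: [0.6036, 0.0237, 0.0181]
orientation: [-0.0, 0.958, 0.288, -0.002]
contact_force: [-3.4, -1.9, 5.2]
width: 0.0001
gripper_force: 2.6
```

```bash
python3 - <<'E'
from h import *
rep();im=snap("side","side4");cv2.imwrite("pics/side4c.png",cv2.resize(im[140:250,170:310,::-1],(700,550),interpolation=cv2.INTER_CUBIC))
E
```

```text
t 10.6 frame mm [24.7427  0.1063 18.0897] F frame -3.890710277366829 0.25740681117383235 5.20800336465507
tool axes in frame x: [ 1.     -0.0004 -0.0029] z [-0.0029  0.001  -1.    ]
```

View pics/side4c.png

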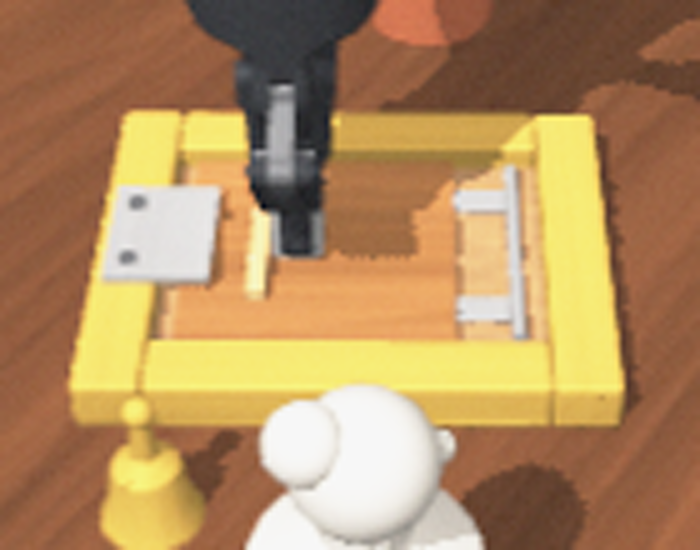

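The batten is at (257,250) and the tip's front edge at about x=272, so contact is 1–3 mm away. The panel has moved a further 2–3 mm outward.

carry_out --plan '[[[0.083,0.055,0],[0,0,0]],[[0.083,0.055,0],[0,0,0]],[[0.083,0.055,0],[0,0,0]],[[0,0,0],[0,0,0]]]'

```text
t: 11.15
position: [0.605, 0.0248, 0.0178]
orientation: [0.0, 0.958, 0.288, -0.003]
contact_force: [-6.3, -4.4, 7.0]
width: 0.0001
gripper_force: 5.1
```

```bash
python3 - <<'E'
from h import *
rep()
E
```

```text
t 11.15 frame mm [26.5391  0.2045 17.7689] F frame -7.691485131158656 -0.18525736673565962 7.032830207911061
tool axes in frame x: [ 1.     -0.0001 -0.0056] z [-0.0056  0.0017 -1.    ]
```

carry_out --plan '[[[0.04,0.027,0],[0,0,0]],[[0.04,0.027,0],[0,0,0]],[[0.04,0.027,0],[0,0,0]],[[0,0,0],[0,0,0]]]'

```text
t: 11.65
position: [0.605, 0.0249, 0.0174]
orientation: [0.0, 0.958, 0.288, -0.004]
contact_force: [-10.6, -7.3, 8.0]
width: -0.0001
gripper_force: 6.8
```

```bash
python3 - <<'E'
from h import *
rep();im=snap("side","side5");cv2.imwrite("pics/side5c.png",cv2.resize(im[140:250,170:310,::-1],(700,550),interpolation=cv2.INTER_CUBIC))
E
```

```text
t 11.65 frame mm [26.6372  0.3149 17.4044] F frame -12.850246078847654 -0.30356263799711236 7.982476508437673
tool axes in frame x: [ 1.      0.0002 -0.0086] z [-0.0086  0.0024 -1.    ]
```

View pics/side5c.png

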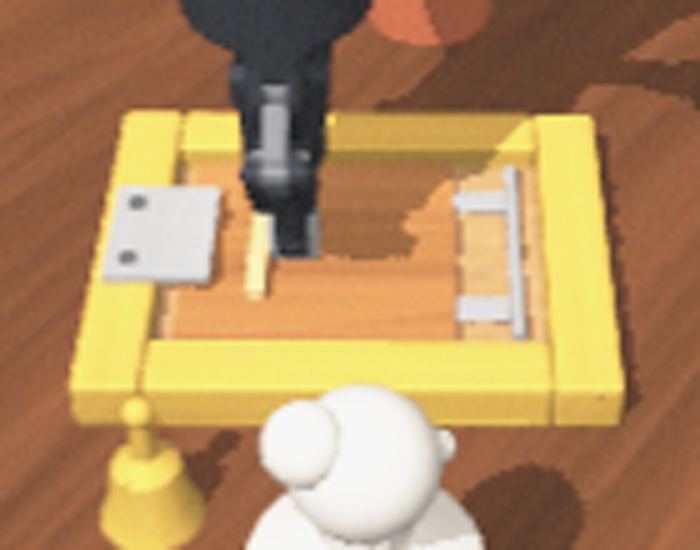

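The panel is at its hard stop: force rose with no motion. Next: ease off and rise straight up.

carry_out --plan '[[[-0.07,-0.046,0.02],[0,0,0]],[[-0.06,-0.04,0.05],[0,0,0]],[[-0.03,-0.02,0.1],[0,0,0]],[[-0.04,-0.027,0.2],[0,0,0]],[[-0.1,-0.066,0.5],[0,0,0]],[[-0.2,-0.13,1],[0,0,0]],[[-0.4,-0.26,2],[0,0,0]],[[-1,-0.6,3],[0,0,0]],[[-2,-1.3,3],[0,0,0]],[[-3,-2,3],[0,0,0]],[[-3,-2.5,2],[0,0,0]],[[-3,-2.5,0],[0,0,0]],[[0,0,0],[0,0,0]],[[0,0,0],[0,0,0]]]'

```text
t: 13.45
position: [0.4802, -0.0676, 0.1679]
orientation: [0.0, 0.958, 0.287, 0.001]
contact_force: [0.9, 0.1, -0.4]
width: 0.0002
gripper_force: 0.0
```

```bash
python3 - <<'E'
from h import *
rep();a=snap("side","s6");b=snap("top","t6")
A=cv2.resize(a[110:280,170:310],(494,600));cv2.imwrite("pics/side6c.png",cv2.resize(np.hstack([cv2.resize(a[130:270,160:310],(400,373)),cv2.resize(b[100:260,150:380],(400,373))])[:,:,::-1],(800,373)))
E
```

```text
t 13.45 frame mm [-128.5694   -8.0914  167.8627] F frame 0.8009466530828474 -0.41876901362515007 -0.37319649922786247
tool axes in frame x: [ 1.     -0.0009  0.0021] z [ 0.0021 -0.0007 -1.    ]
```

View pics/side6c.png

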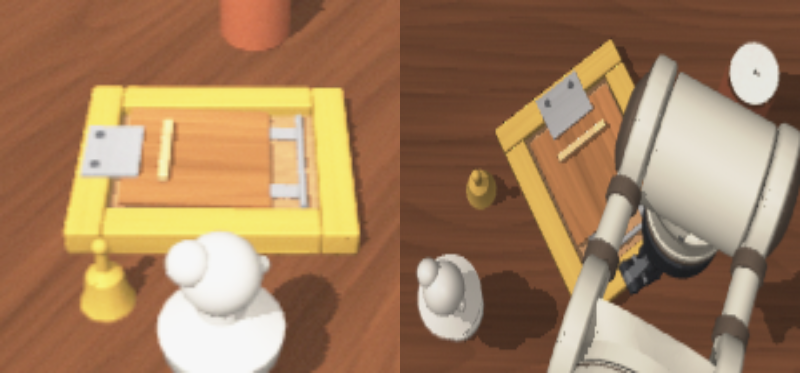

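The panel lies flat and stays shut with its edge under the lip. The batten is at left-panel (166,150), and the bust, bell and candle are where they were. Handing in.

```bash
python3 -c "
from workcell import ctrl
print(ctrl.hand_in())"
```

```text
the job is handed in; nothing more can be done
None
```

The panel is folded flat, pushed by its batten to the hard stop under the lip, and stayed shut after release; friction carried it most of the slide before the fingertip met the batten. The highest push was about 15 N, the bust, candle and bell look undisturbed in the last pictures, and the job was handed in at about 13.6 s; no verdict came back.

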